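# Free the eccentric lock and close the strap-clamp carriage

### The job

On the leatherworker's strap jig, push the red lever round with your fingertips until it lies over the red index line on the base plate (the blue eccentric cam's low point then faces the carriage), and only then push the wooden carriage forward by its brass plate until it is fully home against its two brass stops. Only push with the fingers: pinch or lift nothing, do not force the carriage against the cam, and leave the jar, the brass weight and the awl where they are.

Things in the scene. Friction and masses are not known exactly. Their poses are not given: they have to be found in the camera images.
- jig: strap jig, fixed turned up to 40 deg: aluminium base plate 12 mm thick, origin on the bench, plate x -125 to +115 mm, y -100 to +100 mm. x is the carriage's forward direction, y to its left, z up. Carriage at the -x end between two steel rails (inner faces y = +-52 mm, tops 26 mm up, x -120 to +10 mm); two brass stops at x 10 to 22, y +-(45 to 63) mm, tops 38 mm up; cam at the +x end
- cam_axis (a point): point on the cam's upright axis, at jig x = 50 mm, y = 0, 41 mm above the bench; axes parallel to the jig's. The cam is a blue-painted steel disc of radius 36 mm, its centre 16 mm off this axis, 14 to 28 mm above the bench, with a dark hub of radius 9 mm up to 56 mm above the bench
- index_line (a point): middle of the red index line painted on the base plate: it runs from y = 48 to 100 mm at jig x = 50 mm, 5 mm wide, pointing from the cam axis along the jig's +y; 12 mm above the bench
- lever_mid (a point): centre-line point of the red lever on the cam, 65 mm from the cam axis, 41 mm above the bench; its y axis points outward along the lever. Straight radial bar, 5 to 85 mm from the axis, 29 to 53 mm above the bench; flat upright flanks 16 mm apart, 16 to 80 mm from the axis, 31 to 51 mm above the bench. Beyond 54 mm from the axis only the 12 mm base plate lies under it
- cam (a joint): angle of cam and lever, rad, positive anticlockwise from above; lever direction = this + 90 deg from jig x. 0: lever over the index line, low point (20 mm from the axis, small red mark) facing the carriage. Starts at -2.6 to -1.7 (lever to the jig's forward right, cam barring the carriage): turn it anticlockwise. Range -2.8 to 0.6, so it can overshoot. Needs 0.35 N m (5 N at 65 mm), stays where left
- push_face (a point): centre of the flat rear face (towards jig -x) of the carriage's upright brass push plate: 70 mm wide, 12 mm thick, 14 to 60 mm above the bench, this point 36 mm up (flat over 64 mm by 16 to 56 mm height). Axes parallel to the jig's; push along +x. Behind it only base plate and rails; in front a wooden block (45 mm long, 100 mm wide, top 38 mm up) and a steel roller that meets the cam
- slide (a joint): how far the carriage is forward of its rear end, m: 0 to 0.040 (fully home, block against the two brass stops). Starts at 0 to 0.010. Friction about 3 N, no spring: it stays where left. With the cam at its low point the roller clears it by 2.5 mm when home; at the start the cam would stop it at 0.013 to 0.028
- jar_mid (a point): bystander: middle of an amber glass jar with a black cap, 52 mm across, 70 mm tall, standing beside the jig; leave it alone
- weight_mid (a point): bystander: middle of a turned brass weight with a small knob, 48 mm across, 56 mm tall, standing beside the jig; leave it alone
- awl_mid (a point): bystander: a wooden-handled awl lying beside the jig, 127 mm long (68 mm behind this point, 59 mm ahead of it along its own x), 30 mm thick; the point is on its axis at the ferrule, 15 mm above the bench; leave it alone

How it is judged:
On the way, in this order (a step that is already met when the one before it is completed fails the run):
1. the lever is turned onto the index line (cam at its low point, within 0.25 rad) while the carriage is still back (less than 32 mm forward) (value of joint cam between -0.25 and 0.25 rad and value of joint slide below 0.032 m), for 0.2 s.
2. the carriage is pushed home (at least 37 mm of its 40 mm) (value of joint slide above 0.037 m), for 0.2 s.
At the end, for the whole second after the job is handed in: The cam stands within 0.25 rad of its low point (lever over the index line), the carriage is within 3 mm of fully home, both at rest, and jar, weight and awl are within 20 mm of where they began (value of joint cam between -0.25 and 0.25 rad and value of joint slide above 0.037 m and velocity of joint slide below 0.01 m/s and velocity of joint cam between -0.05 and 0.05 rad/s and distance of each of jar_mid, weight_mid, awl_mid from where it was at the start of the episode below 0.02 m); the robot touches nothing.
It fails at once if the carriage is forced against the cam (more than 20 N) (contact force between slide_c2 and cam_c0 above 20 N).
It fails at once if the lever is pinched between the fingers (contact force between the fingers and cam_c3 above 2 N and contact force between the fingers and cam_c4 above 2 N).
It fails at once if the push plate is pinched between the fingers (contact force between the fingers and slide_c3 above 2 N and contact force between the fingers and slide_c5 above 2 N).
It fails at once if the jar, the weight or the awl is moved or lifted (20 mm) (distance of any of jar_mid, weight_mid, awl_mid from where it was at the start of the episode above 0.02 m).
It also fails if it takes over 46 s, if anything falls off the work surface, if the arm or the gripper's body presses on something with over 40 N, if the wrist force passes 120 N, or if a joint passes its speed limit or range.

### The arm

A 7-joint arm with a two-finger parallel gripper is mounted at the origin on the work surface. World frame = base frame: x ahead of the robot, y to its left, z up, the work surface at z = 0. Lengths are in m, angles in rad, forces in N, time in s.
With the tool pointing down it reaches from about 0.4 to 0.85 m from the base axis. Payload 10.4 kg.
Tool frame: the origin (TCP) lies on the mounting face of the last link; the fingertips stand 173 mm ahead of it and the grasp point (between the pads) lies 155 mm ahead of it; z points along the fingers, y is the direction in which the jaws open and shut (so a half turn about z gives the same grasp; the last joint's range is limited). The gripper opens to 85 mm and grips with 20 to 120 N. Pads are 22 mm wide; open, the fingers measure 114 mm over their backs; the gripper's body (76 mm by 85 mm) begins 54 mm behind the grasp point. The pads swing forward as they close: fully open they stand 13 mm farther back than shut.
Start: joints at [-1.275, 0.332, -0.065, 1.46, 0.022, 1.35, -0.088], TCP at [0.196, 0.594, 0.405] pointing down, gripper open.
Joint ranges: [-2.6, 2.6], [-0.5, 2.12], [-1.47, 1.34], [0.16, 2.42], [-1.27, 4.41], [0.06, 2.06], [-2.6, 2.6]. Speed limits (rad/s): [2.22, 2.22, 2.79, 2.79, 3.14, 3.14, 3.14].

### API

Orientations are given as a unit quaternion [x, y, z, w].
In Python, from cell import r gives the robot as it stands. Calls block until the motion is done:
- r.move_pose(position, orientation): joint-space move of the TCP to a pose.
- r.move_l(position, rotation=None, speed=0.15, f_stop=None): straight line of the TCP; rotation=None keeps the orientation; speed is the mean speed in m/s. With f_stop (N) it stops when the force on the tool has changed by that much, and returns True; else False.
- r.goto_joints(angles): joint-space move.
- r.release() and r.close(strength=None): open the fingers fully, or close them until they stop; strength is the grip in N (None keeps the last).
- r.pause(seconds).
- r.ik(position, orientation): joint angles nearest the present ones, or None.
- r.get_obs(): the state.
- r.get_image(name): name is "scene" or "top" or "wrist"; returns the picture (384x512x3 uint8, blue, green, red); there is no depth.
- r.calibration(name): a dict with "intrinsics" (3x3 intrinsics, pixels), "origin" and "orientation" of the camera in the world. Camera axes: x right, y down, z forward; pixel columns grow to the right and rows downward; lengths in m; the calibration is good to about 2 mm. A picture is of the moment at which its call begins: read the wrist's pose just before it. calibration takes no time and is no camera call; for the wrist camera it gives the pose at the moment of the call.
A pose or a line that the arm cannot do raises r.IKError and nothing moves.
- r.sign_off(): hands the job in, once; it reports no verdict.
The state is a dict: "clock": time; "joints": joint angles; "dq": joint speeds; "joint_efforts": joint torques, N m; "eef_pos": TCP position; "eef_rot": TCP orientation; "ft_force": force on the tool from outside, world axes, zero at the start; "torque": the same for the moment, N m; "finger_gap": finger opening in m.
Only numpy, scipy, OpenCV 4.12 (cv2) and the standard library are available. Lean on these libraries where they do the work, as an engineer would, in place of code of your own. Each camera call takes 0.05 s, during which the arm holds its last target.

## Working session

There is one attempt and no reset: what is moved stays moved. The work goes in short steps, each a Python script; the robot and the scene stay as the last script left them, time stands still between calls to the robot, and variables do not carry over. Pictures are saved under pics/ and viewed, and the job is handed in when it is done.

```bash
mkdir -p pics; ls; python3 - <<'E'
from cell import r
import cv2
o=r.get_obs(); print(o['clock'],o['eef_pos'],o['eef_rot'],o['finger_gap'])
for n in ['scene','top']:
    im=r.get_image(n); cv2.imwrite(f'pics/{n}0.png',im); c=r.calibration(n); print(n,c)
E
```

```text
pics
0.0 [0.19583997 0.59337876 0.40392086] [ 1.58705243e-01  9.87325748e-01 -7.11741566e-04 -8.11335193e-05] 0.08559092703848194
scene {'intrinsics': array([[352.94063262,   0.        , 256.95955146],
       [  0.        , 352.94063262, 187.24331742],
       [  0.        ,   0.        ,   1.        ]]), 'origin': array([1.05411185, 0.07146263, 0.75882459]), 'orientation': array([ 0.64119452,  0.69647574, -0.24085903, -0.21395807])}
top {'intrinsics': array([[498.85049973,   0.        , 251.52836439],
       [  0.        , 498.85049973, 187.59184286],
       [  0.        ,   0.        ,   1.        ]]), 'origin': array([0.40164581, 0.04082576, 1.19787435]), 'orientation': array([-0.70533313,  0.70654413, -0.04885673,  0.03022571])}
```

View pics/top0.png

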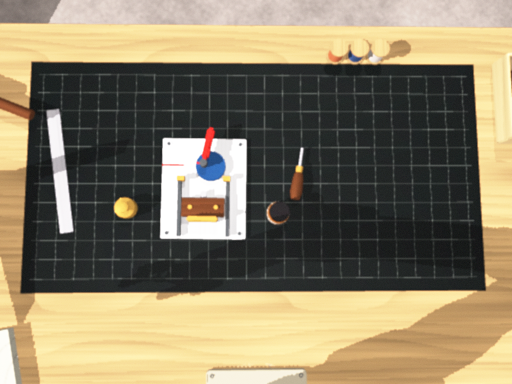

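View pics/scene0.png

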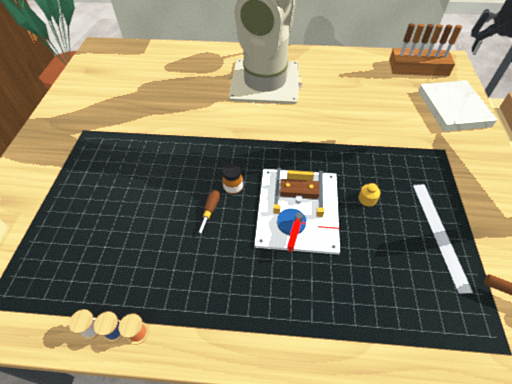

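The top view shows the jig around (204,189) nearly aligned with the world axes, with forward (+x) up. The lever points up and slightly right from the cam, the index line is at (172,165), the weight at (125,208), the jar at (280,212) and the awl at (298,180). I'll enlarge it.

```bash
python3 - <<'E'
import cv2
im=cv2.imread('pics/top0.png'); c=im[125:250,150:260]; cv2.imwrite('pics/topc.png',cv2.resize(c,None,fx=4.8,fy=4.8,interpolation=cv2.INTER_CUBIC))
im=cv2.imread('pics/scene0.png'); c=im[155:260,240:390]; cv2.imwrite('pics/scenec.png',cv2.resize(c,None,fx=5,fy=5,interpolation=cv2.INTER_CUBIC))
E
```

```text
(no output)
```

View pics/topc.png

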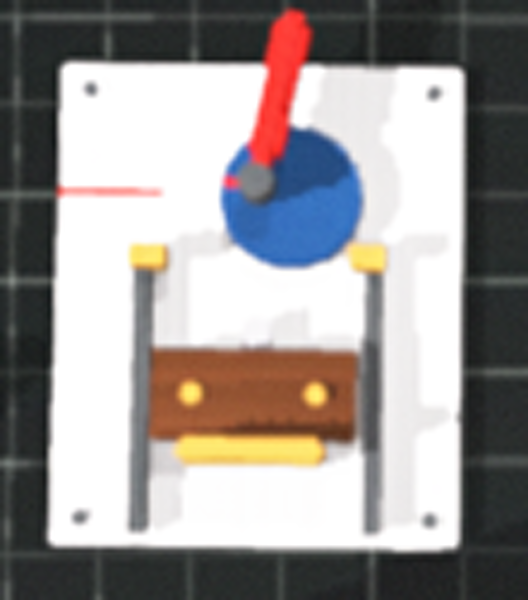

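View pics/scenec.png

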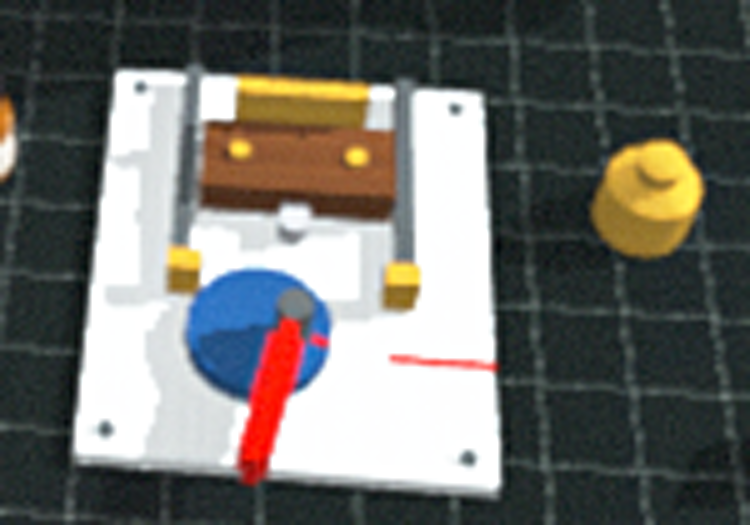

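```bash
cat > h.py <<'E'
import numpy as np,cv2
from scipy.spatial.transform import Rotation as R
from cell import r
def ray(n,uv,z,c=None):
    c=c or r.calibration(n); K=np.array(c['intrinsics']); M=R.from_quat(c['orientation']).as_matrix(); o=np.array(c['origin'])
    d=M@np.linalg.inv(K)@np.array([uv[0],uv[1],1.]); return o+d*(z-o[2])/d[2]
def proj(n,p,c=None):
    c=c or r.calibration(n); K=np.array(c['intrinsics']); M=R.from_quat(c['orientation']).as_matrix()
    q=K@(M.T@(np.array(p)-np.array(c['origin']))); return q[:2]/q[2]
E
python3 - <<'E'
from h import *
def T(u,v): return ((u+.5)/4.8-.5+150,(v+.5)/4.8-.5+125)
def S(u,v): return ((u+.5)/5-.5+240,(v+.5)/5-.5+155)
J=np.array([[115,100],[115,-100],[-125,-100],[-125,100]])/1000
def fit(n,f,px):
    W=np.array([ray(n,f(*p),.012)[:2] for p in px]); m=W.mean(0);jm=J.mean(0)
    a=W-m;b=J-jm; th=np.arctan2((b[:,0]*a[:,1]-b[:,1]*a[:,0]).sum(),(a*b).sum())
    M=np.array([[np.cos(th),-np.sin(th)],[np.sin(th),np.cos(th)]]); t=m-M@jm
    print(n,'th',np.degrees(th),'t',t,'res mm',((W-(J@M.T+t))*1000).round(1).tolist()); return M,t
M,t=fit('top',T,[(60,62),(465,67),(460,550),(48,548)])
M2,t2=fit('scene',S,[(498,493),(75,463),(115,70),(487,90)])
for nm,n,f,p,z in [('hub','top',T,(257,182),.056),('tip','top',T,(293,12),.053),('line1','top',T,(57,190),.012),('line2','top',T,(160,191),.012),('stopL','top',T,(149,257),.038),('stopR','top',T,(367,258),.038),('plate','top',T,(249,451),.060),
 ('hub','scene',S,(296,303),.056),('tip','scene',S,(253,467),.053),('line','scene',S,(497,367),.012),('plate','scene',S,(303,84),.06)]:
    w=ray(n,f(*p),z); print(n,nm,w.round(4),'jig(top)',(M.T@(w[:2]-t)*1000).round(1))
E
```

```text
top th -0.5424250175309372 t [0.53910662 0.12391775] res mm [[1.3, 1.6], [1.1, -1.7], [-1.0, -1.0], [-1.4, 1.1]]
scene th -0.4337191998002584 t [0.54271841 0.12443938] res mm [[1.8, -2.1], [3.6, 0.1], [-1.3, -1.5], [-4.1, 3.5]]
top hub [0.5883 0.1222 0.056 ] jig(top) [49.2 -1.3]
top tip [0.6726 0.1055 0.053 ] jig(top) [133.6 -17.1]
top line1 [0.5913 0.2248 0.012 ] jig(top) [ 51.3 101.4]
top line2 [0.5909 0.1736 0.012 ] jig(top) [51.3 50.2]
top stopL [0.5542 0.1756 0.038 ] jig(top) [14.6 51.8]
top stopR [0.5538 0.0696 0.038 ] jig(top) [ 15.2 -54.2]
top plate [0.4587 0.1247 0.06  ] jig(top) [-80.4  -0. ]
scene hub [0.5912 0.1231 0.056 ] jig(top) [52.1 -0.3]
scene tip [0.6778 0.1055 0.053 ] jig(top) [138.8 -17.1]
scene line [0.5918 0.2247 0.012 ] jig(top) [ 51.7 101.3]
scene plate [0.4587 0.1245 0.06  ] jig(top) [-80.4  -0.2]
```

The two cameras agree: jig origin is about (0.5405, 0.124) at −0.5°, hub about (0.590, 0.123), and the lever about −10.8° from jig x (cam about −1.76). The plate's rear face is near jig x = −86. Next I'll close the fingers and approach the right side of the lever.

```bash
cat >> h.py <<'E'
AX=np.array([.590,.1235]); TH=np.radians(-.5)
def q_y(psi): # tool down, tool y along world angle psi
    phi=psi+np.pi/2; return np.array([np.cos(phi/2),np.sin(phi/2),0,0])
def lev(cam,off,rad=.065):
    psi=cam+np.pi/2+TH; u=np.array([np.cos(psi),np.sin(psi)]); rt=np.array([np.sin(psi),-np.cos(psi)])
    return AX+rad*u+off*rt, psi
E
python3 - <<'E'
from h import *
r.close(20)
p,psi=lev(-1.76,.045)
print(R.from_quat(q_y(psi)).as_matrix().round(2).tolist())
for s in (0,np.pi):
  for c in (-1.76,-.9,0):
    pp,ps=lev(c,.019); j=r.ik([*pp,.207],q_y(ps+s)); print(s,c,None if j is None else np.round(j,2))
r.move_pose([*p,.30],q_y(psi)); 
r.move_l([*p,.207],speed=.1)
o=r.get_obs(); print(o['clock'],o['eef_pos'],o['ft_force'],o['finger_gap'])
cv2.imwrite('pics/top1.png',r.get_image('top'));cv2.imwrite('pics/scene1.png',r.get_image('scene'))
a=cv2.imread('pics/top1.png')[110:235,150:260];b=cv2.imread('pics/scene1.png')[140:265,235:345]
cv2.imwrite('pics/v1.png',cv2.resize(np.hstack([a,b]),None,fx=3.6,fy=3.6,interpolation=cv2.INTER_CUBIC))
E
```

```text
[[0.2, 0.98, 0.0], [0.98, -0.2, 0.0], [0.0, 0.0, -1.0]]
0 -1.76 [-0.59  0.62  0.52  1.59 -0.34  1.03 -0.17]
0 -0.9 [-0.6   0.62  0.42  1.55 -0.28  1.03  0.56]
0 0 [-0.58  0.54  0.27  1.63 -0.17  0.99  1.31]
3.141592653589793 -1.76 [ 0.59  0.98 -1.26  1.52  0.95  1.34  2.18]
3.141592653589793 -0.9 [-1.02  0.94  1.15  1.57 -0.9   1.23 -2.19]
3.141592653589793 0 [-0.76  0.58  0.51  1.64 -0.32  1.   -1.72]
4.4333 [0.64522968 0.06656056 0.2077542 ] [-0.10903257  0.25121183  0.42145526] 0.0003408951365135769
```

View pics/v1.png

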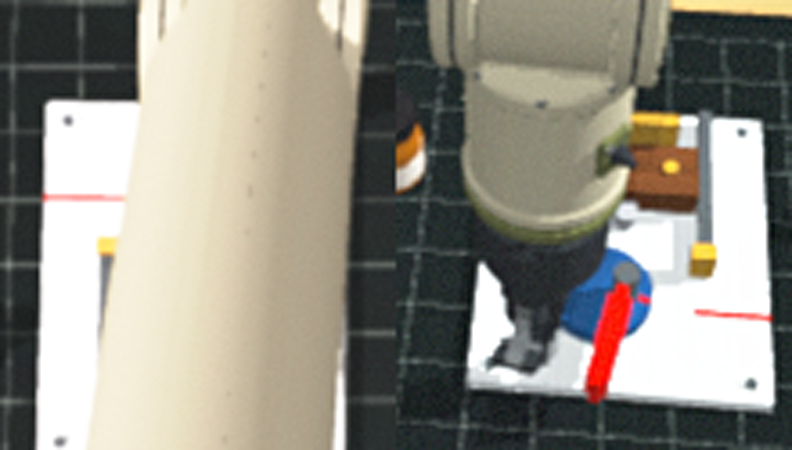

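In the scene view the closed fingers stand on the clockwise side of the lever, inside its reach and clear of it. Now I'll sweep the arc to just short of the line and look.

```bash
python3 - <<'E'
from h import *
p,ps=lev(-1.76,.021); r.move_l([*p,.207],q_y(ps),speed=.06,f_stop=15)
for c in np.linspace(-1.76,-.2,10)[1:]:
    p,ps=lev(c,.019); s=r.move_l([*p,.207],q_y(ps),speed=.06,f_stop=25)
    o=r.get_obs(); print(round(c,2),s,round(o['clock'],2),(o['eef_pos'][:2]-p).round(4),o['ft_force'].round(1))
    if s: break
cv2.imwrite('pics/scene2.png',r.get_image('scene'))
cv2.imwrite('pics/v2.png',cv2.resize(cv2.imread('pics/scene2.png')[150:270,230:370],None,fx=4.8,fy=4.8,interpolation=cv2.INTER_CUBIC))
E
```

```text
-1.59 False 5.46 [-0.0001 -0.0003] [ 0.8 -0.5 -0.3]
-1.41 False 5.8 [-0.0001 -0.0004] [-0.6 -1.3 -1. ]
-1.24 False 6.14 [-0.0001 -0.0001] [ 0.1 -1.2  0.1]
-1.07 False 6.48 [-0.0001 -0.    ] [ 0.5 -1.  -0.7]
-0.89 False 6.83 [-0. -0.] [-0.  -1.1 -0.1]
-0.72 False 7.17 [ 0.     -0.0001] [-0.9 -1.6  0.3]
-0.55 False 7.51 [ 0. -0.] [ 1.5 -0.8  0.2]
-0.37 False 7.85 [ 0.0001 -0.0001] [ 0.7 -1.   1.4]
-0.2 False 8.19 [ 0.0001 -0.0001] [ 0.9 -1.2  0.4]
```

View pics/v2.png

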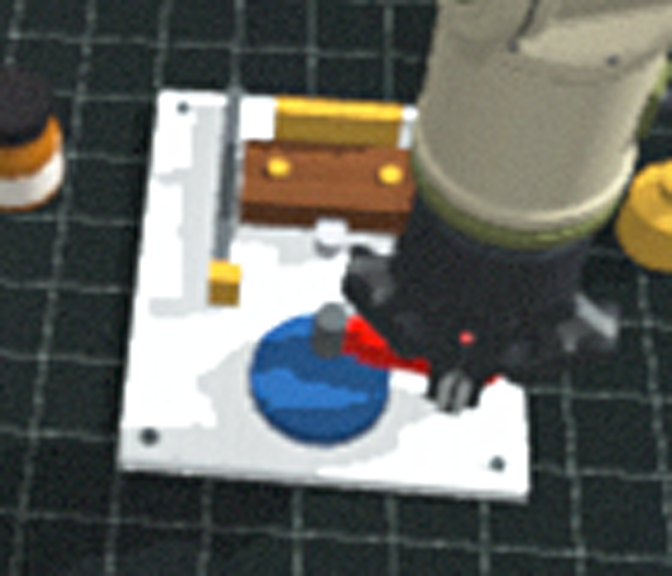

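The lever has followed the fingers: it now runs from the hub (330,325) to about (495,378), just short of the line. I'll finish the arc, back off and check.

```bash
python3 - <<'E'
from h import *
for c in (-.1,0.):
    p,ps=lev(c,.019); s=r.move_l([*p,.207],q_y(ps),speed=.04,f_stop=25)
r.pause(.3)
p,ps=lev(0,.045); r.move_l([*p,.207],q_y(ps),speed=.1)
r.move_l([*p,.30],speed=.2)
r.move_pose([.41,.1235,.30],q_y(ps))
o=r.get_obs(); print(o['clock'],o['eef_pos'])
for n in('top','scene'): cv2.imwrite(f'pics/{n}3.png',r.get_image(n))
cv2.imwrite('pics/v3.png',cv2.resize(cv2.imread('pics/scene3.png')[150:270,230:370],None,fx=4.8,fy=4.8,interpolation=cv2.INTER_CUBIC))
cv2.imwrite('pics/t3.png',cv2.resize(cv2.imread('pics/top3.png')[125:250,110:310],None,fx=4,fy=4,interpolation=cv2.INTER_CUBIC))
E
```

```text
11.1333 [0.41076751 0.12385135 0.30005791]
```

View pics/v3.png

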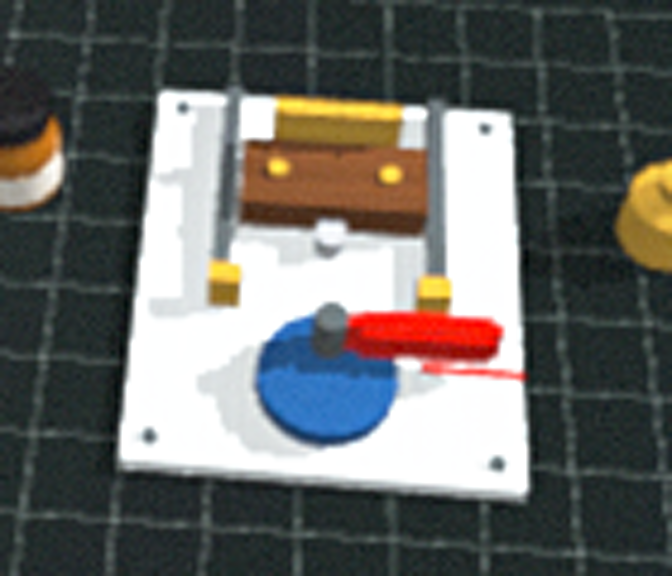

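View pics/t3.png

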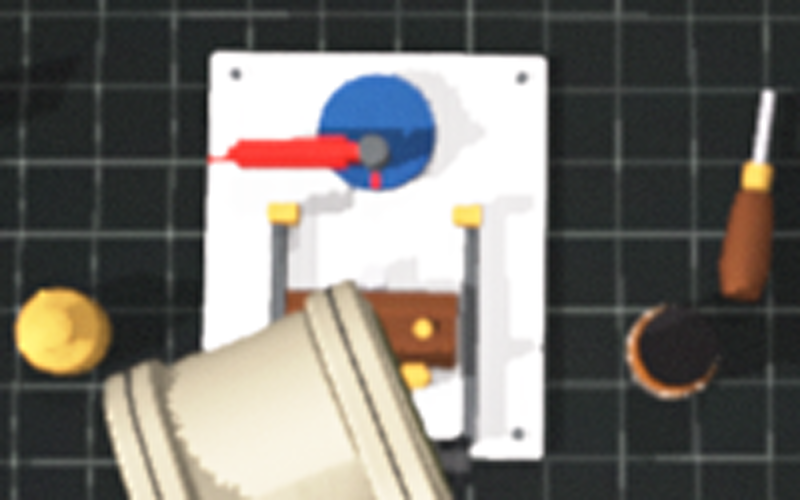

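In the top view the lever (hub (373,150) to tip (232,153)) covers the index line, so cam is about 0.02 rad. The red low mark at (376,180) faces the carriage, which is still back. Now I'll push the carriage.

```bash
python3 - <<'E'
from h import *
q=q_y(np.pi/2+TH); y=.124
r.move_l([.415,y,.202],q,speed=.12)
o=r.get_obs(); print(o['clock'],o['eef_pos'],o['ft_force'].round(1))
s=r.move_l([.470,y,.202],q,speed=.04,f_stop=12); o=r.get_obs(); print(s,o['eef_pos'],o['ft_force'].round(1))
if not s:
    s=r.move_l([.490,y,.202],q,speed=.02,f_stop=12); o=r.get_obs(); print(s,o['clock'],o['eef_pos'],o['ft_force'].round(1))
cv2.imwrite('pics/scene4.png',r.get_image('scene'))
cv2.imwrite('pics/v4.png',cv2.resize(cv2.imread('pics/scene4.png')[150:270,230:370],None,fx=4.8,fy=4.8,interpolation=cv2.INTER_CUBIC))
E
```

```text
12.2 [0.41531294 0.12411715 0.20249656] [0.2 0.2 0.1]
False [0.46996547 0.12408618 0.20200175] [-1.5 -0.3 -0.6]
True 14.4167 [0.48303256 0.12393965 0.20145058] [-0.1  0.2 -1.3]
```

View pics/v4.png

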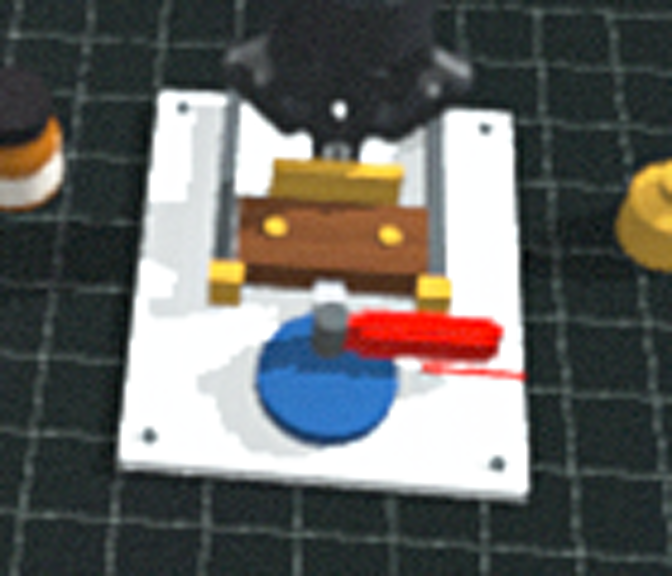

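The push stopped by force at x = 0.483, where home was expected (0.481–0.483), and the block sits against the stops (225,283) and (433,293). I'll back off and check with a clear view.

```bash
python3 - <<'E'
from h import *
r.pause(.3)
r.move_l([.43,.124,.202],speed=.1); r.move_l([.43,.124,.30],speed=.2)
r.move_pose([.40,.32,.40],q_y(np.pi/2+TH)); r.pause(.3)
o=r.get_obs(); print(o['clock'],o['ft_force'].round(1))
for n in('top','scene'): cv2.imwrite(f'pics/{n}5.png',r.get_image(n))
t=cv2.imread('pics/top5.png')
cv2.imwrite('pics/t5.png',cv2.resize(t[125:250,150:260],None,fx=4.8,fy=4.8,interpolation=cv2.INTER_CUBIC))
d=cv2.absdiff(cv2.imread('pics/scene0.png'),cv2.imread('pics/scene5.png')).max(2)
print('jar',d[165:195,218:246].max(),'awl',d[185:235,195:222].max(),'weight',d[180:208,356:384].max())
E
```

```text
17.275 [-0.1  1.3 -0.5]
jar 81 awl 84 weight 18
```

View pics/t5.png

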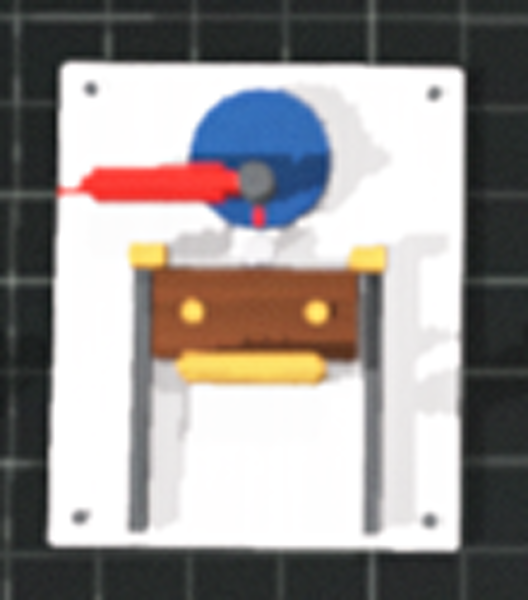

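View pics/scene5.png

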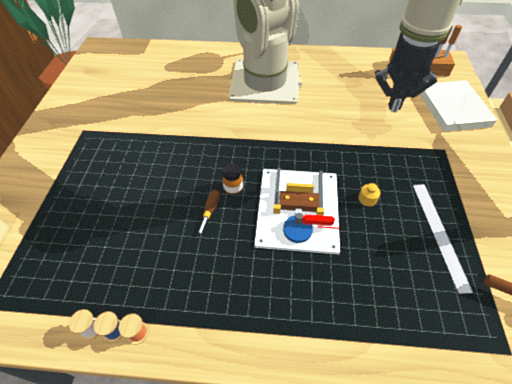

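The lever covers the line. The plate moved from crop row 451 to 368, about 40 mm, and the block meets both stop faces at row 268. The jar, awl and weight are at the same pixels as before; the jar and awl crop differences look like changed shadow edges.

```bash
python3 - <<'E'
from h import *
def T(u,v): return ((u+.5)/4.8-.5+150,(v+.5)/4.8-.5+125)
print(ray('top',T(251,368),.06)-ray('top',T(249,451),.06))
a,b=[cv2.cvtColor(cv2.imread(f'pics/scene{k}.png'),cv2.COLOR_BGR2GRAY).astype('f4') for k in(0,5)]
for n,s in dict(jar=np.s_[163:197,216:248],awl=np.s_[185:237,195:224]).items(): print(n,cv2.phaseCorrelate(a[s].copy(),b[s].copy()))
r.sign_off()
E
```

```text
[ 0.03945111 -0.00063357  0.        ]
jar ((-0.015155017791975922, -0.1315023874297978), 0.9181674623654948)
awl ((0.06598068033292037, -0.24116252152384376), 0.9039527781215715)
the job is handed in; nothing more can be done
```

I turned the lever anticlockwise onto the index line with the closed fingertips. I then backed off, checked it, and pushed the carriage home by its brass plate. The job was handed in at about 17 s of the 46 s allowed; it returned no verdict.

- **Lever:** it lies over the index line, about 0.02 rad off. The cam's red low mark faces the carriage.
- **Carriage:** it travelled 39.5 mm by the top camera, and the block meets both brass stops. The push stopped on its 12 N force limit at x = 0.483, where the stops were expected.
- **Jar, weight and awl:** the jar and awl shifted by less than 0.25 pixel, under 1 mm, and the weight's image crop barely changed. The raw image difference around the jar and awl was large (81–84 grey levels). I put that down to shadows, because image alignment showed no real shift.
- **Robot:** it ended clear of everything.

No check failed.

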